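# Refit the threaded inspection plug in a cylinder head

## Task

Take the large hexagon plug out of the wooden stand, set it upright in the threaded port of the cylinder head and, without forcing it, back it off (anticlockwise from above) until it drops into the thread start. Then run it in clockwise until its flange sits flat on the port's face, and let go. Turn gently, never cock the plug in the thread, and leave the small plug in the stand and the socket on the head where they are.

Things in the scene. Friction and masses are not known exactly. Their poses are not given: they have to be found in the camera images.
- plug_mid (a point): Axis of the large steel plug at half the height of its hexagon (30 mm across flats, 34.6 across corners, 24 mm tall). z: its axis, up; x: normal to one pair of flats. The plug is 63 mm tall, 0.15 to 0.25 kg; from the foot up: stem 24 mm in diameter (0 to 34 mm, foot tapered to 20), flange 48 mm in diameter (34 to 39), hexagon (39 to 63; this point at 51). Starts upright in the stand.
- plug_lugs (a point): Point on the plug's axis 16 mm above its foot, 35 mm below plug_mid, level with the undersides of its thread: three small lugs, 120 degrees apart (one along x), reaching 17.5 mm from the axis, 4.6 mm wide, 2.5 mm thick.
- port_mouth (a point): Centre of the flat top face of the port, a metal ring 60 mm in diameter, 6 mm proud of the head's deck, 96 mm above the table. z up; x, y follow the head and say nothing of where the thread starts. Bore 26 mm (1 mm clear round the stem), 37 mm above a ledge. plug_mid is 17 mm above this face when the plug is home, flange on face. Over 50 N between plug and port (some 0.35 N m of twist) spoils it.
- port_ledge (a point): Point 4 mm below port_mouth, level with the ledge the lugs first rest on (plug_mid then about 31 mm above the face). It has three notches 34 degrees wide, 120 degrees apart, at an unknown angle: the thread starts. A blunt 3 mm stop stands at the anticlockwise edge of each (lugs on top of it: 34 mm). Turning clockwise on the ledge runs the lugs hard into the stops: cross-threading.
- port_thread (a point): Point 10 mm below port_mouth. Backing off anticlockwise, at most 110 degrees, lets a freely held plug drop 6 mm by its weight into the notches (plug_mid 25 mm above the face); there it is blocked anticlockwise. Clockwise it then sinks by its weight on a right-hand thread, 21 mm a turn, 1.5 mm play: flange on the face after about 140 degrees, tight at most 30 degrees later.
- plug: The same large plug, origin at the centre of its foot, 51 mm below plug_mid; same axes.
- head: Cylinder head: fixed grey casting 170 x 360 x 90 mm, origin under its centre; the port lies at x = -30, y = +115 mm in its frame.
- stand: Fixed wooden stand, 90 x 170 x 16 mm, origin under its centre; two round pockets, 28 mm wide, 12 mm deep (floor 4 mm above the table), 40 mm either side of the centre along its y. Either may hold the large plug.
- spare_mid (a point): Bystander: the smaller steel plug in the stand's other pocket (hex 22 mm, no lugs, 34 mm tall, lower than the big plug's hexagon). Point at half its height. Leave it alone.
- socket_center (a point): Bystander: plain steel socket, 28 mm wide, 30 mm tall, standing on the head's deck. Leave it alone.
There are look-alikes about, which are no part of the job. Leave any blue or yellow look-alike of the plug alone.

How it is judged (in metres and radians):
On the way:
1. the plug has dropped into the thread start, upright on the port's axis (horizontal distance between plug_mid and port_mouth below 0.005 m and z of plug_mid in the frame of port_mouth below 0.028 m and angle between plug_mid's own z axis and vertical below 0.12 rad), for 0.1 s.
At the end, for the whole second after the job is handed in: The plug is screwed home and at rest: its middle is within 4 mm of the port's axis and less than 18.5 mm above the face (flange on the face within 1.5 mm), upright within 0.04 rad (horizontal distance between plug_mid and port_mouth below 0.004 m and z of plug_mid in the frame of port_mouth below 0.0185 m and angle between plug_mid's own z axis and vertical below 0.04 rad and linear speed of plug below 0.01 m/s); the robot touches nothing.
It fails at once if the thread is forced: more than 50 N between plug and port or head (contact force between plug and head above 50 N).
It fails at once if the plug is cocked by more than 0.2 rad in the port (horizontal distance between plug_mid and port_mouth below 0.012 m and z of plug_mid in the frame of port_mouth below 0.038 m and angle between plug_mid's own z axis and vertical above 0.2 rad).
It fails at once if the small plug or the socket is moved by more than 20 mm (distance of any of spare_mid, socket_center from where it was at the start of the episode above 0.02 m).
It also fails if it takes over 67 s, if anything falls off the work surface, if the arm or the gripper's body presses on something with over 40 N, if the wrist force passes 120 N, or if a joint passes its speed limit or range.

## Robot

A 6-joint arm with a two-finger parallel gripper is mounted at the origin on the work surface. World frame = base frame: x ahead of the robot, y to its left, z up, the work surface at z = 0. Lengths are in m, angles in degrees, forces in N, time in s.
With the tool pointing down it reaches from about 0.4 to 0.825 m from the base axis. Payload 7 kg.
Tool frame: the origin (TCP) lies midway between the tips of the shut fingers; the grasp point (between the pads) lies 19 mm behind it (ctrl.grip_point_offset is the distance from the TCP to the grasp point, in m); x points along the fingers, y is the direction in which the jaws open and shut, and the axes are right-handed (so a half turn about x gives the same grasp; the last joint's range is limited). The gripper opens to 88 mm and grips with 3 to 60 N. Pads are 19 mm wide; open, the fingers measure 130 mm over their backs; the gripper's body (78 mm by 193 mm) begins 47 mm behind the grasp point.
Start: joints at [87.439, 20.546, 0.682, 0, -70.136, -16.507], TCP at [0.221, 0.638, 0.227] pointing down, gripper open.
Joint ranges: [-176.03, 176.03], [-82.01, 121.73], [-58.28, 71.71], [-173.87, 95.51], [-174.79, -0.11], [-173.66, 173.66]. Speed limits (degrees/s): [136.94, 136.94, 172.46, 180, 180, 180].

## Interface

Orientations are given as [roll, pitch, yaw] about the fixed x, y, z axes, in that order (R = Rz(yaw) Ry(pitch) Rx(roll)).
In Python, from plant import ctrl gives the robot as it stands.
- The arm moves only by the tool drive_tool, never from a script. Its argument "plan" is a list of rows, each a list of 3 entries, a list of its own where there are three numbers: the shift along the tool's x, y, z in m, then the turn, a rotation vector about the tool's x, y, z in degrees, then the opening, from 0 (shut) to 1 (fully open). In form: [[[dx, dy, dz], [wx, wy, wz], grip], ...]. A call has 1 to 20 rows; each row is the pose to reach, as a shift and turn from the pose measured when the call began, along the tool's axes at that moment; what a row does not reach only later rows make up. A row lasts 1/12 s, in which the tool goes at most 41.7 mm and 7.16 degrees, less where a joint would pass 70% of its speed; a pose out of reach is approached as far as the arm can. A call with a gripper value outside its range is refused whole. The fingers move at their own pace and stop on an object; the grip force is fixed at half the most. Time passes only in rows, so rows that repeat a pose let the fingers close. It gives the time, the measured TCP pose, the force and the opening at its end, in the units of the state.
- ctrl.get_obs(): the state, without advancing time (a new reading comes with each control period).
- ctrl.snapshot(name): name is "scene" or "top" or "wrist"; returns the picture (384x512x3 uint8, blue, green, red); there is no depth.
- ctrl.get_calibration(name): a dict with "fx", "fy", "cx", "cy" (pixels), "R" (3x3) and "t" (3): a world point X has camera coordinates R X + t. Camera axes: x right, y down, z forward; pixel columns grow to the right and rows downward; lengths in m; the calibration is good to about 2 mm. A picture is of the moment at which its call begins: read the wrist's pose just before it. get_calibration takes no time and is no camera call; for the wrist camera it gives the pose at the moment of the call.
- ctrl.close_job(): hands the job in, once; it reports no verdict.
Trained networks look in the newest picture that a camera, given by its name, has taken for a name from the list of things; names that differ only in an ending like _2 or _b are one class to them, and where a whole thing is asked for, a point or a joint stands for the part that bears it (a point fixed in the world has none). Each returns a list of dicts, best first, with "confidence" (0 to 1); they miss things now and then, are a little off and sometimes report something else, mostly with a low value. They report only what shows in the picture. A call takes as long as a camera call. They do not tell look-alikes from the thing itself.
- ctrl.cut_out(camera, name): "pixels" (384x512 bool, what is visible of it) and "pixel" ([column, row] in pixels, amid what is visible of it).
- ctrl.landmark_of(camera, name): "pixel" ([column, row] in pixels: a listed point, or the origin of a listed thing).
The state is a dict: "clock": time; "joint_pos": joint angles; "qvel": joint speeds; "tau": joint torques, N m; "tool_pos": TCP position; "orientation": TCP orientation; "force": force on the tool from outside, world axes, zero at the start; "moment": the same for the moment, N m; "opening": finger opening in m.
Only numpy, scipy, OpenCV 4.12 (cv2) and the standard library are available. Lean on these libraries where they do the work, as an engineer would, in place of code of your own. Each camera call takes 0.05 s, during which the arm holds its last target. There are 200 camera calls.

## Working session

There is one attempt and no reset: what is moved stays moved. The work goes in short steps, Python scripts to look and compute and a tool call to move; the robot and the scene stay as the last step left them, time stands still between calls to the robot, and variables do not carry over. Pictures are saved under pics/ and viewed, about 8 in all and at most 12, crops included, and the job is handed in when it is done.

Besides the shell and the picture viewer there is one more tool, called by a JSON object that holds its "name" and its "arguments", one argument or row to a line. drive_tool: Moves the arm, as the interface text tells. Its arguments: {"type":"object","properties":{"plan":{"type":"array","items":{"type":"array"}}},"required":["plan"]}

```bash
mkdir -p pics; ls; cat > h.py <<'E'
import numpy as np, cv2
from plant import ctrl
from scipy.spatial.transform import Rotation as Ro
def snap(c,f=None):
    k=ctrl.get_calibration(c); im=ctrl.snapshot(c)
    if f: cv2.imwrite('pics/'+f,im)
    return im,k
def ray(k,p):
    R=np.array(k['R']);t=np.array(k['t'])
    d=R.T@np.array([(p[0]-k['cx'])/k['fx'],(p[1]-k['cy'])/k['fy'],1.]); return -R.T@t,d/np.linalg.norm(d)
def proj(k,X):
    c=np.array(k['R'])@np.array(X)+np.array(k['t']); return [k['fx']*c[0]/c[2]+k['cx'],k['fy']*c[1]/c[2]+k['cy']]
def tri(rs):
    A=np.zeros((3,3));b=np.zeros(3)
    for o,d in rs:
        P=np.eye(3)-np.outer(d,d);A+=P;b+=P@o
    X=np.linalg.solve(A,b); return X,[float(np.linalg.norm((np.eye(3)-np.outer(d,d))@(X-o))) for o,d in rs]
def atz(k,p,z):
    o,d=ray(k,p); return o+d*(z-o[2])/d[2]
E
python3 - <<'E'
from h import *
np.set_printoptions(precision=4,suppress=True)
o=ctrl.get_obs();print(o)
ims=[]
for c in('scene','top','wrist'):
    im,k=snap(c,c+'0.png');ims.append(im)
    print(c,'cam at',-np.array(k['R']).T@np.array(k['t']),k['fx'])
    for n in('plug_mid','port_mouth','spare_mid','socket_center','head','stand'):
        print(n,[(np.round(d['pixel'],1).tolist(),round(d['confidence'],2)) for d in ctrl.landmark_of(c,n)])
E
```

```text
pics
{'clock': 0.0, 'joint_pos': array([ 87.4376,  20.5913,   0.6343,  -0.0196, -70.1354, -16.5081]), 'qvel': array([ 0.0699,  0.1238,  0.0612,  0.045 , -0.0065,  0.0746]), 'tau': array([ -0.0002, -58.2724,  29.3057,   6.9973,   0.007 ,  -0.0002]), 'tool_pos': array([0.2204, 0.6375, 0.2256]), 'orientation': array([  95.2141,   89.9057, -103.8631]), 'force': array([-0.2121,  0.2679, -0.8983]), 'moment': array([ 0.0154,  0.0119, -0.0126]), 'opening': 0.08791332756105333}
scene cam at [ 1.0705 -0.4652  0.6531] 429.0745292718909
plug_mid [([315.2, 128.7], 0.75), ([147.7, 258.6], 0.66), ([391.9, 170.8], 0.56), ([345.0, 138.7], 0.55)]
port_mouth [([214.2, 197.5], 0.87)]
spare_mid [([321.3, 157.9], 0.47)]
socket_center [([147.7, 258.9], 0.86)]
head [([191.6, 268.4], 0.73)]
stand [([337.3, 165.7], 0.61)]
top cam at [0.386  0.0941 0.955 ] 385.6406503176728
plug_mid [([127.9, 197.3], 0.65), ([121.6, 240.1], 0.53)]
port_mouth [([317.6, 197.4], 0.71), ([405.2, 168.5], 0.7)]
spare_mid [([164.6, 200.4], 0.51), ([312.7, 196.7], 0.41)]
socket_center [([403.4, 171.6], 0.55)]
head [([354.3, 186.9], 0.74)]
stand [([152.8, 200.4], 0.91)]
wrist cam at [0.2951 0.6115 0.3849] 274.9094381775104
plug_mid []
port_mouth []
spare_mid []
socket_center []
head []
stand []
```

View pics/scene0.png

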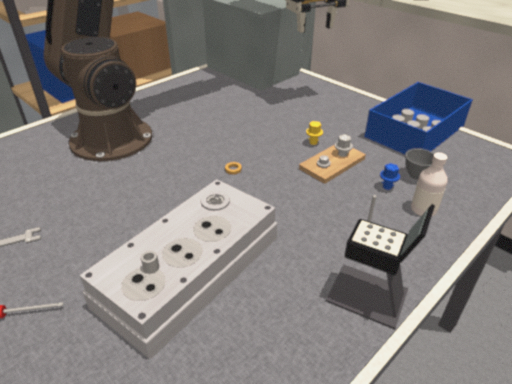

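View pics/top0.png

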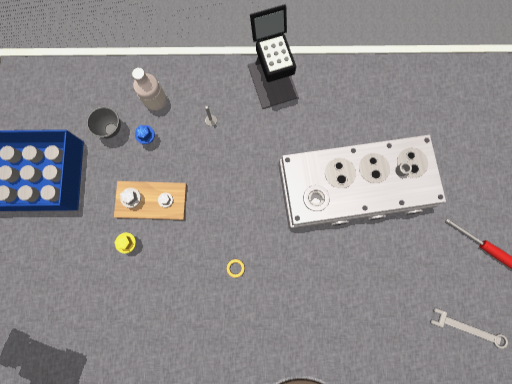

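The scene picture shows the steel plug in the stand at about (344,143), the small plug at (323,160), the port at (215,199) and the socket at (150,262). In the top picture they are at (130,198), (165,200), (317,198) and (405,169). The yellow and blue look-alikes stand off the stand.

```bash
python3 - <<'E'
from h import *
np.set_printoptions(precision=4,suppress=True)
ks=ctrl.get_calibration('scene');kt=ctrl.get_calibration('top')
for n,a,b in(('plug',[345,138.7],[127.9,197.3]),('port',[214.2,197.5],[317.6,197.4]),('spare',[321.3,157.9],[164.6,200.4]),('socket',[147.7,258.9],[403.4,171.6])):
    X,e=tri([ray(ks,a),ray(kt,b)]);print(n,X,e,'r',np.hypot(*X[:2]))
for p in([152.8,200.4],[118,181],[186,184],[184,220],[114,217]): print('stand',atz(kt,p,.016))
for p in ([281,158],[430,137],[443,202],[292,227]): print('head',atz(kt,p,.09))
o=ctrl.get_obs()
R=Ro.from_euler('xyz',o['orientation'],degrees=True).as_matrix();print(R)
k=ctrl.get_calibration('wrist');print('cam in tool',R.T@(-np.array(k['R']).T@k['t']-o['tool_pos']),np.array(k['R'])@R)
E
```

```text
plug [0.5345 0.3982 0.0609] [0.001861969595166325, 0.001861969595166306] r 0.6664697932179411
port [ 0.5218 -0.0418  0.1011] [8.921469300904792e-05, 8.921469300899524e-05] r 0.5234444497958372
spare [0.5275 0.3152 0.0359] [0.0016779807932580705, 0.0016779807932580844] r 0.6145169990594795
socket [ 0.5773 -0.2371  0.1076] [0.0003791235469493341, 0.0003791235469491579] r 0.624097586455919
stand [0.5321 0.3503 0.016 ]
stand [0.5817 0.4387 0.016 ]
stand [0.5724 0.2697 0.016 ]
stand [0.483  0.2724 0.016 ]
stand [0.4922 0.4432 0.016 ]
head [0.6167 0.0374 0.09  ]
head [ 0.6639 -0.3129  0.09  ]
head [ 0.5099 -0.3277  0.09  ]
head [0.4571 0.0163 0.09  ]
[[ 0.     -0.3267 -0.9451]
 [ 0.     -0.9451  0.3267]
 [-1.     -0.     -0.    ]]
cam in tool [-0.1583  0.0006 -0.0791] [[ 0.0025  1.     -0.0004]
 [-0.289   0.0011  0.9573]
 [ 0.9573 -0.0023  0.289 ]]
```

{"name": "drive_tool", "arguments": {
  "plan": [
    [[0.025,0.124,-0.375],[0,0,0],1],
    [[0.025,0.124,-0.375],[0,0,0],1],
    [[0.025,0.124,-0.375],[0,0,0],1],
    [[0.025,0.124,-0.375],[0,0,0],1],
    [[0.025,0.124,-0.375],[0,0,0],1],
    [[0.025,0.124,-0.375],[0,0,0],1],
    [[0.025,0.124,-0.375],[0,0,0],1],
    [[0.025,0.124,-0.375],[0,0,0],1],
    [[0.025,0.124,-0.375],[0,0,0],1],
    [[0.025,0.124,-0.375],[0,0,0],1],
    [[0.025,0.124,-0.375],[0,0,0],1],
    [[0.025,0.124,-0.375],[0,0,0],1],
    [[0.025,0.124,-0.375],[0,0,0],1],
    [[0.025,0.124,-0.375],[0,0,0],1]
  ]
}}

```text
clock: 2.22
tool_pos: [0.5338, 0.399, 0.2018]
orientation: [-93.1, 90.0, 67.9]
force: [-0.3, 0.3, 0.3]
opening: 0.0874
```

```bash
cat > look.py <<'E'
from h import *
import sys,pickle
np.set_printoptions(precision=4,suppress=True)
f=sys.argv[1]
o=ctrl.get_obs();print(o['clock'],o['tool_pos'],o['orientation'],o['joint_pos'],o['force'])
im,k=snap('wrist',f+'.png')
r={}
for n in sys.argv[2:]:
    r[n]=[d['pixel'] for d in ctrl.landmark_of('wrist',n)]; print(n,np.round(r[n],1).tolist())
pickle.dump((k,r),open(f+'.pkl','wb'))
E
python3 look.py w1 plug_mid plug spare_mid stand
```

```text
2.2167 [0.5338 0.399  0.2018] [-93.1023  89.9807  67.8872] [ 53.4967  20.6121  -2.5136  -0.0052 -66.8555  17.4948] [-0.2693  0.33    0.3168]
plug_mid [[281.9, 257.5], [229.6, 23.3], [259.0, 180.3]]
plug [[275.9, 237.0], [236.8, 35.1], [262.4, 166.7], [291.4, 159.4]]
spare_mid [[317.5, 154.3]]
stand [[288.8, 159.2]]
```

```bash
python3 -c "
import cv2
a=cv2.imread('pics/w1.png');cv2.imwrite('pics/w1b.png',cv2.resize(a[80:300,150:420],None,fx=2.7,fy=2.7,interpolation=3))"
```

```text
(no output)
```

View pics/w1b.png

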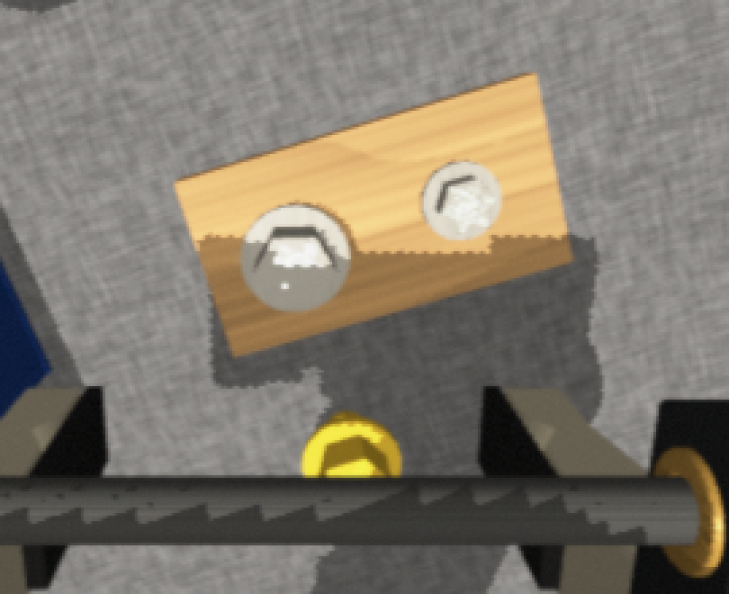

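Crop: the large plug is at about (259,178) full-frame, with a flat facing image-up, so the jaws need turning about 30°. The small plug is at (321,154), and the yellow look-alike is between the fingers.

{"name": "drive_tool", "arguments": {
  "plan": [
    [[0.06,-0.015,0.026],[6,0,0],1],
    [[0.06,-0.015,0.026],[12,0,0],1],
    [[0.06,-0.015,0.026],[18,0,0],1],
    [[0.06,-0.015,0.026],[24,0,0],1],
    [[0.06,-0.015,0.026],[30,0,0],1],
    [[0.06,-0.015,0.026],[30,0,0],1],
    [[0.06,-0.015,0.026],[30,0,0],1],
    [[0.06,-0.015,0.026],[30,0,0],1]
  ]
}}

```text
clock: 3.13
tool_pos: [0.5141, 0.4218, 0.142]
orientation: [-74.8, 90.0, 56.5]
force: [0.6, 0.2, -0.5]
opening: 0.0874
```

```bash
python3 look.py w2 plug_mid plug spare_mid stand; python3 - <<'E'
from h import *
import pickle
a,ra=pickle.load(open('w1.pkl','rb'));b,rb=pickle.load(open('w2.pkl','rb'))
ks=ctrl.get_calibration('scene');kt=ctrl.get_calibration('top')
for q in rb['plug_mid']: print(q,tri([ray(a,[259,180.3]),ray(b,q)]),atz(b,q,.055))
print(atz(a,[259,180.3],.055),atz(kt,[127.9,197.3],.055),atz(ks,[345,138.7],.055))
im=cv2.imread('pics/w2.png');cv2.imwrite('pics/w2b.png',cv2.resize(im[60:260,150:400],None,fx=3,fy=3,interpolation=3))
E
```

```text
3.1333 [0.5141 0.4218 0.142 ] [-74.7526  89.9603  56.4645] [ 56.1327  23.0295  -7.0604  -0.0003 -59.8704 -14.9156] [ 0.5505  0.2401 -0.4809]
plug_mid [[334.2, 233.8], [258.8, 163.1], [127.5, 5.4]]
plug [[318.8, 218.3], [261.7, 151.1], [152.1, 25.3]]
spare_mid [[315.2, 97.1]]
stand [[287.9, 125.1]]
[334.2, 233.8] (array([0.60875624, 0.36065526, 0.37323709]), [0.011152262642272313, 0.011152262642272292]) [0.43237133 0.40259158 0.055     ]
[258.8, 163.1] (array([0.5352781 , 0.39727929, 0.06495873]), [0.00026846091639903195, 0.0002684609163990009]) [0.53411165 0.39852536 0.055     ]
[127.5, 5.4] (array([0.58465929, 0.3719676 , 0.26576754]), [0.008537827592411736, 0.008537827592411796]) [0.69242434 0.37247993 0.055     ]
[0.53266729 0.39835745 0.055     ] [0.53405405 0.39874028 0.055     ] [0.52984499 0.40889201 0.055     ]
```

View pics/w2b.png

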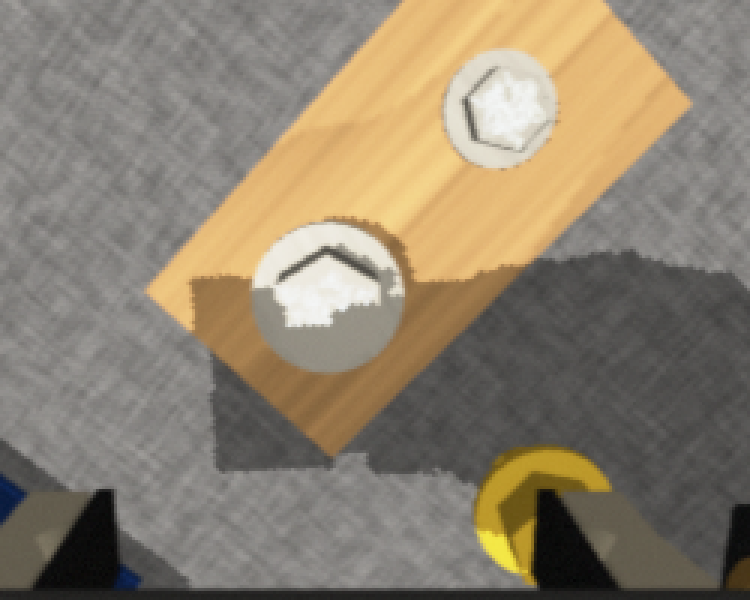

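The crop shows the plug's flange circle at about (259,159) full-frame, 51 px wide. That puts the flange top at z≈0.043, which agrees with the text. The hex corner points image-up, so the jaws are aligned to within about 2°, and the yellow look-alike is clear to the lower right.

```bash
cat > rel.py <<'E'
from h import *
def rel(X):
    o=ctrl.get_obs();R=Ro.from_euler('xyz',o['orientation'],degrees=True).as_matrix();return np.round(R.T@(np.array(X)-o['tool_pos']),4)
E
python3 - <<'E'
from rel import *
import pickle
b,rb=pickle.load(open('w2.pkl','rb'))
kt=ctrl.get_calibration('top')
im=cv2.imread('pics/w2.png')
print('flange',atz(b,[259.3,159],.043), 'yellow',atz(kt,[125,243],.045))
for m in ctrl.cut_out('wrist','plug_mid'): print(m['pixel'],m['confidence'],[np.where(m['pixels'].any(a))[0][[0,-1]] for a in(0,1)])
print(rel([.5341,.3985,.12]),rel([.5341,.3985,.047]),rel(atz(kt,[125,243],.045)))
E
```

```text
flange [0.53478409 0.39704881 0.043     ] yellow [0.42773427 0.40311742 0.045     ]
[323.0, 224.0] 0.97 [array([309, 352]), array([209, 253])]
[139.3, 19.9] 0.94 [array([101, 166]), array([ 0, 44])]
[258.9, 157.7] 0.55 [array([234, 284]), array([134, 183])]
[313.2, 94.6] 0.35 [array([298, 335]), array([ 76, 115])]
[ 0.0218  0.0001 -0.0305] [ 0.0948  0.0001 -0.0305] [0.0968 0.0773 0.0429]
```

{"name": "drive_tool", "arguments": {
  "plan": [
    [[0.02,0.0003,-0.031],[-2,0,0],0.62],
    [[0.02,0.0003,-0.031],[-2,0,0],0.62],
    [[0.03,0.0003,-0.031],[-2,0,0],0.62],
    [[0.045,0.0003,-0.031],[-2,0,0],0.62],
    [[0.06,0.0003,-0.031],[-2,0,0],0.62],
    [[0.075,0.0003,-0.031],[-2,0,0],0.62],
    [[0.085,0.0003,-0.031],[-2,0,0],0.62],
    [[0.092,0.0003,-0.031],[-2,0,0],0.62],
    [[0.095,0.0003,-0.031],[-2,0,0],0.62],
    [[0.095,0.0003,-0.031],[-2,0,0],0.62],
    [[0.095,0.0003,-0.031],[-2,0,0],0.62]
  ]
}}

```text
clock: 4.35
tool_pos: [0.5346, 0.3984, 0.0473]
orientation: [-89.1, 89.9, 44.0]
force: [0.3, -1.1, -0.3]
opening: 0.0547
```

```bash
python3 look.py w3; python3 -c "
import cv2
a=cv2.imread('pics/w3.png');cv2.imwrite('pics/w3b.png',cv2.resize(a[150:384,130:390],None,fx=2.5,fy=2.5,interpolation=3))"
```

```text
4.35 [0.5346 0.3984 0.0473] [-89.0704  89.9375  43.9871] [ 53.4172  28.4585 -12.255    0.0135 -49.2248 -10.3685] [ 0.3249 -1.1462 -0.2598]
```

View pics/w3b.png

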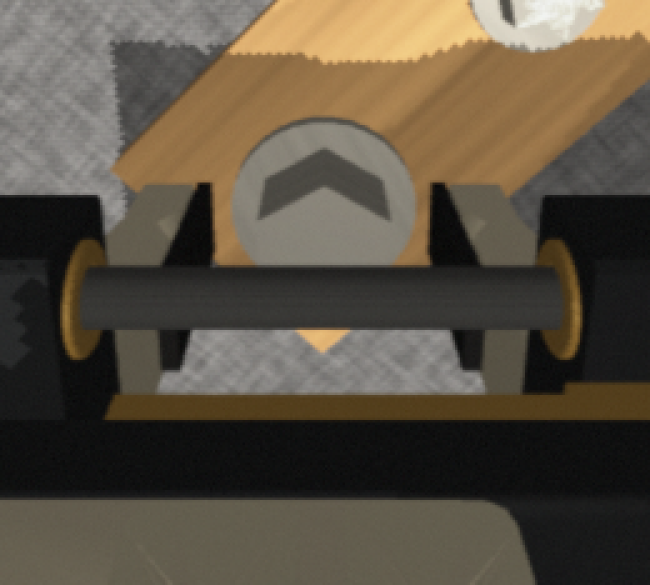

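The plug's hexagon sits centred between the pads at crop x≈324, with its corner pointing straight up, so it is aligned. Closing and lifting.

{"name": "drive_tool", "arguments": {
  "plan": [
    [[0,0,0],[0,0,0],0.3],
    [[0,0,0],[0,0,0],0.3],
    [[0,0,0],[0,0,0],0.2],
    [[0,0,0],[0,0,0],0.2],
    [[0,0,0],[0,0,0],0.2],
    [[0,0,0],[0,0,0],0.2],
    [[0,0,0],[0,0,0],0.2],
    [[-0.01,0,0],[0,0,0],0.2],
    [[-0.03,0,0],[0,0,0],0.2],
    [[-0.06,0,0],[0,0,0],0.2],
    [[-0.09,0,0],[0,0,0],0.2],
    [[-0.12,0,0],[0,0,0],0.2],
    [[-0.15,0,0],[0,0,0],0.2],
    [[-0.17,0,0],[0,0,0],0.2],
    [[-0.17,0,0],[0,0,0],0.2],
    [[-0.17,0,0],[0,0,0],0.2]
  ]
}}

```text
clock: 5.73
tool_pos: [0.5347, 0.3987, 0.2194]
orientation: [-78.7, 89.7, 54.4]
force: [-0.1, -0.8, -3.1]
opening: 0.0298
```

```bash
python3 - <<'E'
from rel import *
o=ctrl.get_obs();print(o['clock'],o['tool_pos'],o['orientation'],o['joint_pos'],o['force'],o['opening'])
R=Ro.from_euler('xyz',o['orientation'],degrees=True).as_matrix();print(R.round(3))
print(rel([.5218,-.0418,.21]))
E
```

```text
5.7333 [0.53469463 0.39865592 0.21943299] [-78.66858006  89.74247734  54.38009855] [ 5.34177444e+01  1.98859416e+01 -1.23371351e+00 -4.64474930e-03
 -6.86228586e+01 -1.03673825e+01] [-0.09198828 -0.81759922 -3.11427581] 0.029819004193158107
[[ 0.003 -0.731 -0.683]
 [ 0.004 -0.683  0.731]
 [-1.    -0.004  0.001]]
[ 0.0078  0.3101 -0.3131]
```

{"name": "drive_tool", "arguments": {
  "plan": [
    [[0.005,0.27,-0.278],[0,0,0],0.2],
    [[0.005,0.27,-0.278],[0,0,0],0.2],
    [[0.005,0.27,-0.278],[0,0,0],0.2],
    [[0.005,0.27,-0.278],[0,0,0],0.2],
    [[0.005,0.27,-0.278],[0,0,0],0.2],
    [[0.005,0.27,-0.278],[0,0,0],0.2],
    [[0.005,0.27,-0.278],[0,0,0],0.2],
    [[0.005,0.27,-0.278],[0,0,0],0.2],
    [[0.005,0.27,-0.278],[0,0,0],0.2],
    [[0.005,0.27,-0.278],[0,0,0],0.2],
    [[0.005,0.27,-0.278],[0,0,0],0.2],
    [[0.005,0.27,-0.278],[0,0,0],0.2],
    [[0.005,0.27,-0.278],[0,0,0],0.2],
    [[0.005,0.27,-0.278],[0,0,0],0.2],
    [[0.005,0.27,-0.278],[0,0,0],0.2],
    [[0.005,0.27,-0.278],[0,0,0],0.2]
  ]
}}

```text
clock: 7.07
tool_pos: [0.5272, 0.0121, 0.2128]
orientation: [-75.8, 89.8, 57.3]
force: [0.3, 0.3, -2.3]
opening: 0.0294
```

```bash
python3 look.py w4 port_mouth port_ledge plug_mid plug
```

```text
7.0667 [0.5272 0.0121 0.2128] [-75.7856  89.7561  57.3443] [ 22.5358   7.1054 -19.0668  -0.1554 -63.6276  20.6628] [ 0.3221  0.2859 -2.2821]
port_mouth [[298.7, 155.6]]
port_ledge [[297.4, 155.2]]
plug_mid [[257.6, 244.3]]
plug [[257.3, 209.9]]
```

{"name": "drive_tool", "arguments": {
  "plan": [
    [[0,0.02,0],[0,0,0],0.2],
    [[0,0.05,0],[0,0,0],0.2],
    [[0,0.08,0],[0,0,0],0.2],
    [[0,0.08,0],[0,0,0],0.2],
    [[0,0.08,0],[0,0,0],0.2],
    [[0,0.08,0],[0,0,0],0.2]
  ]
}}

```text
clock: 7.82
tool_pos: [0.4692, -0.0431, 0.2131]
orientation: [-87.4, 89.7, 45.6]
force: [0.8, -0.1, -1.1]
opening: 0.0296
```

```bash
python3 look.py w5 port_mouth port_ledge plug_mid plug; python3 - <<'E'
from h import *
import pickle
a,ra=pickle.load(open('w4.pkl','rb'));b,rb=pickle.load(open('w5.pkl','rb'))
for n in('port_mouth','port_ledge'):
  p,q=ra[n][0],rb[n][0]; print(tri([ray(a,p),ray(b,q)]),atz(a,p,.096),atz(b,q,.096))
x=cv2.imread('pics/w4.png')[60:384,120:400];y=cv2.imread('pics/w5.png')[60:384,120:400]
cv2.imwrite('pics/w45.png',cv2.resize(np.hstack([x,y]),None,fx=1.42,fy=1.42,interpolation=3))
E
```

```text
7.8167 [ 0.4692 -0.0431  0.2131] [-87.4157  89.6827  45.6453] [ 18.6466   1.4408 -25.3003  -0.1617 -62.9763  24.4875] [ 0.7703 -0.0858 -1.1396]
port_mouth [[221.3, 156.2]]
port_ledge [[216.0, 151.9]]
plug_mid [[259.7, 240.3]]
plug [[258.8, 210.0]]
(array([ 0.51866151, -0.03873344,  0.08920342]), [1.2894510482449972e-05, 1.2894510482505799e-05]) [ 0.52017071 -0.03892936  0.096     ] [ 0.51874628 -0.04024306  0.096     ]
(array([ 0.52419534, -0.03995386,  0.10291425]), [0.0018992365090753046, 0.0018992365090753475]) [ 0.52141216 -0.03831847  0.096     ] [ 0.52548836 -0.03988929  0.096     ]
```

View pics/w45.png

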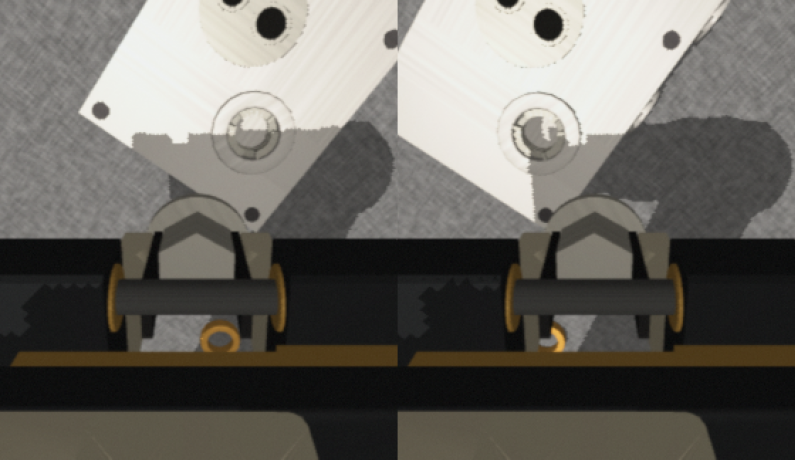

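```bash
cat > fit.py <<'E'
from h import *
from scipy.ndimage import map_coordinates
import pickle
def grad(f):
    g=cv2.GaussianBlur(cv2.imread('pics/'+f+'.png').astype(np.float32).mean(2),(0,0),0.8)
    return np.hypot(cv2.Sobel(g,cv2.CV_32F,1,0),cv2.Sobel(g,cv2.CV_32F,0,1))
def score(G,k,pts):
    c=np.array(k['R'])@pts.T+np.array(k['t'])[:,None];u=k['fx']*c[0]/c[2]+k['cx'];v=k['fy']*c[1]/c[2]+k['cy']
    return np.minimum(map_coordinates(G,[v,u],order=1),60).mean()
def fitc(fs,x0,y0,r,z,th,span=.006):
    D=[(grad(f),pickle.load(open(f+'.pkl','rb'))[0]) for f in fs];best=[]
    for x in np.arange(x0-span,x0+span,.0004):
        for y in np.arange(y0-span,y0+span,.0004):
            P=np.c_[x+r*np.cos(th),y+r*np.sin(th),0*th+z];best.append((sum(score(G,k,P) for G,k in D),x,y))
    best.sort(reverse=True);return np.round(best[0],4),np.round(np.mean([b[1:] for b in best[:8]],0),4)
if __name__=='__main__':
    th=np.linspace(0,6.28,180)
    for fs in(['w4'],['w5'],['w4','w5']):
        for z in((.096,) if len(fs)==1 else(.09,.096,.102)): print(fs,z,fitc(fs,.5205,-.0395,.03,z,th))
    # held flange, lower rim, arc towards the camera (-tool z)
    for f,tx,ty,tz in(('w4',.5272,.0121,.2128),('w5',.4692,-.0431,.2131)):
        a=np.deg2rad(133-180)+np.linspace(-1.1,1.1,90)
        for dz in(.004,.009): print(f,dz,fitc([f],tx,ty,.024,tz-dz,a)[1]-[tx,ty])
E
python3 fit.py
```

```text
['w4'] 0.096 (array([ 4.78213e+01,  5.21700e-01, -3.95000e-02]), array([ 0.522 , -0.0395]))
['w5'] 0.096 (array([ 4.57874e+01,  5.21700e-01, -3.99000e-02]), array([ 0.5217, -0.0397]))
['w4', 'w5'] 0.09 (array([ 8.90429e+01,  5.20500e-01, -3.79000e-02]), array([ 0.5203, -0.0381]))
['w4', 'w5'] 0.096 (array([ 9.35901e+01,  5.21700e-01, -3.95000e-02]), array([ 0.5219, -0.0395]))
['w4', 'w5'] 0.102 (array([ 8.04764e+01,  5.22500e-01, -3.99000e-02]), array([ 0.5225, -0.0401]))
w4 0.004 [ 0.     -0.0025]
w4 0.009 [-0.0008 -0.0009]
w5 0.004 [ 0.0007 -0.0008]
w5 0.009 [-0.0003  0.0008]
```

The fitted ring gives the port at (0.5218, −0.0396), with z = 0.096 fitting best. The held plug's axis is within about 1 mm of the TCP.

```bash
python3 -c "
from rel import *
print(rel([.5221,-.0396,.15]))"
```

```text
[ 0.0626 -0.0406 -0.0339]
```

{"name": "drive_tool", "arguments": {
  "plan": [
    [[0.0,-0.0406,-0.0339],[0,0,0],0.2],
    [[0.0,-0.0406,-0.0339],[0,0,0],0.2],
    [[0.01,-0.0406,-0.0339],[0,0,0],0.2],
    [[0.03,-0.0406,-0.0339],[0,0,0],0.2],
    [[0.05,-0.0406,-0.0339],[0,0,0],0.2],
    [[0.06,-0.0406,-0.0339],[0,0,0],0.2],
    [[0.0625,-0.0406,-0.0339],[0,0,0],0.2],
    [[0.0625,-0.0406,-0.0339],[0,0,0],0.2],
    [[0.0625,-0.0406,-0.0339],[0,0,0],0.2]
  ]
}}

```text
clock: 8.82
tool_pos: [0.5227, -0.0394, 0.1509]
orientation: [-86.9, 89.7, 46.2]
force: [-0.1, 0.1, -1.8]
opening: 0.0298
```

```bash
python3 look.py w6 port_mouth; python3 -c "
from fit import *
th=np.linspace(0,6.28,180)
print(fitc(['w6'],.5221,-.0396,.03,.096,np.deg2rad(-47)+np.linspace(-1.3,1.3,90)))
import cv2
a=cv2.imread('pics/w6.png');cv2.imwrite('pics/w6b.png',cv2.resize(a[90:290,160:360],None,fx=3,fy=3,interpolation=3))"
```

```text
8.8167 [ 0.5227 -0.0394  0.1509] [-86.8945  89.7355  46.2376] [ 17.0493   9.9984 -24.4038  -0.1568 -55.367   26.1717] [-0.0644  0.1361 -1.8087]
port_mouth [[262.6, 207.1]]
(array([ 5.88101e+01,  5.22500e-01, -4.08000e-02]), array([ 0.5225, -0.0408]))
```

View pics/w6b.png

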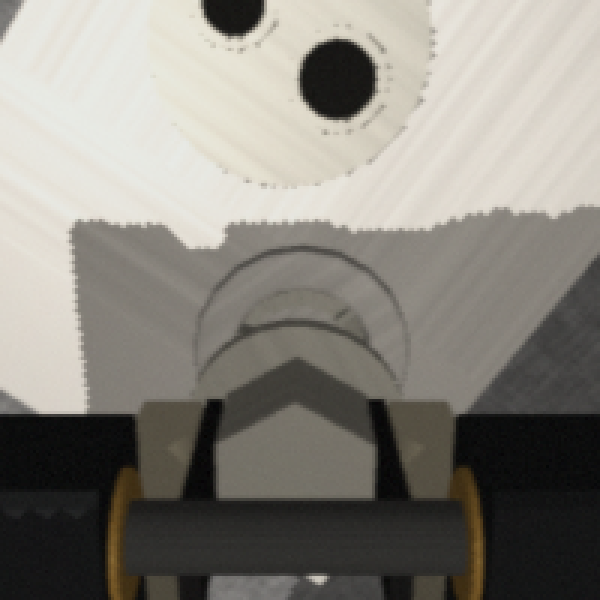

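```bash
python3 - <<'E'
from fit import *
k=pickle.load(open('w6.pkl','rb'))[0];print(k['cx'],k['cy'])
zt=np.deg2rad(133);yv=np.array([np.cos(zt+np.pi/2),np.sin(zt+np.pi/2)]);zv=np.array([np.cos(zt),np.sin(zt)])
T=np.array([.5227,-.0394])
for r in(.0295,.030,.0305):
  b=fitc(['w6'],.5221,-.0396,r,.096,zt-np.pi+np.linspace(-1.4,1.4,90));d=b[1]-T;print('ring',r,b[0][0],'y',d@yv,'z',d@zv)
for f,t,tz in(('w6',T,.1509),('w5',np.array([.4692,-.0431]),.2131),('w4',np.array([.5272,.0121]),.2128)):
  for dz in(.004,.009):
    b=fitc([f],*t,.024,tz-dz,zt-np.pi+np.linspace(-1,1,90),.003);d=b[1]-t;print(f,'flange',dz,b[0][0],'y',d@yv,'z',d@zv)
for f,t in(('w5',np.array([.4692,-.0431])),('w4',np.array([.5272,.0121]))):
    b=fitc([f],.5221,-.0396,.03,.096,np.linspace(0,6.28,180));print(f,'ring',(b[1]-T)@yv,(b[1]-T)@zv)
# hex corner directions
E
```

```text
258.05797087995745 190.39877132231607
ring 0.0295 57.6316 y 0.0011495261437949329 z -0.001525971705088913
ring 0.03 57.2524 y 0.0011010684444114007 z -0.0008874955102542824
ring 0.0305 56.5082 y 0.0011306816493453534 z -3.948427324532367e-05
w6 flange 0.004 59.7705 y 0.0001305664956837829 z -0.0023394342030082197
w6 flange 0.009 59.8621 y 2.3780028605317916e-05 z -0.0013451522256753522
w5 flange 0.004 59.6504 y -0.00017094841110215414 z -0.0008430757028533198
w5 flange 0.009 59.6072 y -0.0003943924135704796 z 0.0008628178394760169
w4 flange 0.004 59.7009 y 0.0008668557314586113 z -0.0015161006367775593
w4 flange 0.009 59.7443 y 0.001193945951195942 z -0.00025395484957539796
w5 ring 0.0010041530456441736 0.00038945687941482746
w4 ring 0.0004388122209715352 0.00040919901603752966
```

{"name": "drive_tool", "arguments": {
  "plan": [
    [[0.003,0.0008,0.0003],[0,0,0],0.2],
    [[0.006,0.0008,0.0003],[0,0,0],0.2],
    [[0.009,0.0008,0.0003],[0,0,0],0.2],
    [[0.011,0.0008,0.0003],[0,0,0],0.2],
    [[0.013,0.0008,0.0003],[0,0,0],0.2],
    [[0.015,0.0008,0.0003],[0,0,0],0.2],
    [[0.017,0.0008,0.0003],[0,0,0],0.2],
    [[0.018,0.0008,0.0003],[0,0,0],0.2],
    [[0.018,0.0008,0.0003],[0,0,0],0.2]
  ]
}}

```text
clock: 9.67
tool_pos: [0.522, -0.0397, 0.1329]
orientation: [-88.2, 89.7, 44.9]
force: [-0.3, -0.0, -1.8]
opening: 0.0297
```

{"name": "drive_tool", "arguments": {
  "plan": [
    [[0.002,0,0],[0,0,0],0.2],
    [[0.004,0,0],[0,0,0],0.2],
    [[0.006,0,0],[0,0,0],0.2],
    [[0.008,0,0],[0,0,0],0.2],
    [[0.009,0,0],[0,0,0],0.2],
    [[0.01,0,0],[0,0,0],0.2],
    [[0.01,0,0],[0,0,0],0.2]
  ]
}}

```text
clock: 10.25
tool_pos: [0.5219, -0.0396, 0.1226]
orientation: [-85.2, 89.7, 47.9]
force: [-0.5, -0.4, -1.4]
opening: 0.0302
```

{"name": "drive_tool", "arguments": {
  "plan": [
    [[0.001,0,0],[0,0,0],0.2],
    [[0.001,0,0],[0,0,0],0.2],
    [[0.002,0,0],[0,0,0],0.2],
    [[0.002,0,0],[0,0,0],0.2]
  ]
}}

```text
clock: 10.58
tool_pos: [0.5219, -0.0396, 0.1205]
orientation: [-84.2, 89.7, 48.9]
force: [-0.3, 0.7, -0.3]
opening: 0.0297
```

{"name": "drive_tool", "arguments": {
  "plan": [
    [[0.0005,0,0],[0,0,0],0.2],
    [[0.001,0,0],[0,0,0],0.2],
    [[0.0015,0,0],[0,0,0],0.2],
    [[0.0015,0,0],[0,0,0],0.2]
  ]
}}

```text
clock: 10.92
tool_pos: [0.5221, -0.0396, 0.1198]
orientation: [-90.6, 89.7, 42.5]
force: [-3.9, 1.3, 6.3]
opening: 0.0299
```

{"name": "drive_tool", "arguments": {
  "plan": [
    [[-0.0005,0,0],[0,0,0],0.36],
    [[-0.001,0,0],[0,0,0],0.36],
    [[-0.001,0,0],[0,0,0],0.36],
    [[-0.001,0,0],[0,0,0],0.36],
    [[-0.001,0,0],[0,0,0],0.36]
  ]
}}

```text
clock: 11.33
tool_pos: [0.5222, -0.0396, 0.1208]
orientation: [-91.3, 89.7, 41.8]
force: [0.3, -0.6, -0.5]
opening: 0.0315
```

```bash
cat > st.py <<'E'
from h import *
o=ctrl.get_obs();print(o['clock'],o['tool_pos'].round(4),o['joint_pos'].round(1),o['force'].round(1),o['moment'].round(2),o['opening'])
E
python3 st.py
```

```text
11.3333 [ 0.5222 -0.0396  0.1208] [ 17.   11.8 -26.7  -0.2 -51.3  26.2] [ 0.3 -0.6 -0.5] [ 0.02 -0.03 -0.03] 0.03152590463532226
```

```bash
cat > hz.py <<'E'
from fit import *
import sys
# height of the flange's lower rim above the port face, from wrist view; expected 14 on ledge, 8 in notch, 0 home
def run(f):
    o=ctrl.get_obs();im,k=snap('wrist',f+'.png');G=grad(f)
    R=Ro.from_euler('xyz',o['orientation'],degrees=True).as_matrix();zt=np.arctan2(R[1,2],R[0,2]);a=zt-np.pi+np.linspace(-.95,.95,80)
    best=[]
    for h in np.arange(-.003,.018,.0005):
      for x in np.arange(-.0015,.0016,.0005):
        for y in np.arange(-.0015,.0016,.0005):
          P=np.c_[.522+x+.024*np.cos(a),-.0396+y+.024*np.sin(a),0*a+.096+h];best.append((score(G,k,P),h,x,y))
    best.sort(reverse=True);b=np.array(best[:10])
    print(f,'t',round(o['clock'],2),'z',o['tool_pos'].round(4),'ang',round(float(np.rad2deg(zt)),1),'j6',o['joint_pos'][5].round(1),'F',o['force'].round(1),'Mz',o['moment'].round(2)[2],'| rim mm',np.round(1e3*b[0],1)[1:],'top10',np.round(1e3*b[:,1].mean(),1),'sc',round(b[0][0],1))
run(sys.argv[1])
E
python3 hz.py r0
```

```text
r0 t 11.33 z [ 0.5222 -0.0396  0.1208] ang 133.1 j6 26.2 F [ 0.3 -0.6 -0.5] Mz -0.03 | rim mm [17.5  1.5 -1.5] top10 16.8 sc 60.0
```

{"name": "drive_tool", "arguments": {
  "plan": [
    [[0,0,0],[-2.5,0,0],0.36],
    [[0,0,0],[-5,0,0],0.36],
    [[0,0,0],[-7.5,0,0],0.36],
    [[0,0,0],[-10,0,0],0.36],
    [[0,0,0],[-10,0,0],0.36]
  ]
}}

```text
clock: 11.8
tool_pos: [0.5219, -0.0398, 0.1206]
orientation: [-98.8, 89.7, 44.4]
force: [-0.4, -0.1, 0.5]
opening: 0.0316
```

```bash
python3 hz.py r1
```

```text
r1 t 11.8 z [ 0.5219 -0.0398  0.1206] ang 143.2 j6 36.3 F [-0.4 -0.1  0.5] Mz 0.02 | rim mm [17.5  1.5 -1.5] top10 16.5 sc 60.0
```

```bash
sed -i 's/np.minimum(map_coordinates(G,\[v,u\],order=1),60)/np.minimum(map_coordinates(G,[v,u],order=1),CAP)/; s/^import pickle/import pickle\nCAP=60/' fit.py
sed -i 's/^import sys/import sys,fit\nfit.CAP=250/; s/np.arange(-.003,.018,.0005)/np.arange(-.004,.022,.0005)/; s/np.arange(-.0015,.0016,.0005)/(-.0007,0,.0007)/g' hz.py
cat >> hz.py <<'E'
im=cv2.imread('pics/'+sys.argv[1]+'.png').astype(float).mean(2)
print('col profile', im[175:250,250:266].mean(1).round(0).astype(int).tolist())
E
python3 hz.py r2
```

```text
r2 t 11.85 z [ 0.5219 -0.0398  0.1206] ang 143.1 j6 36.2 F [-0.8  0.  -0.2] Mz -0.04 | rim mm [14.5  0.7 -0.7] top10 12.0 sc 111.5
col profile [212, 197, 171, 140, 127, 119, 93, 69, 78, 110, 121, 124, 124, 123, 123, 121, 120, 118, 117, 116, 111, 89, 64, 73, 102, 110, 111, 111, 111, 110, 110, 110, 109, 107, 99, 87, 75, 66, 59, 57, 57, 57, 57, 56, 57, 57, 56, 57, 59, 68, 80, 91, 100, 105, 107, 107, 107, 107, 107, 107, 107, 107, 106, 106, 106, 106, 106, 106, 106, 106, 105, 105, 105, 105, 105]
```

```bash
cat > hz.py <<'E'
from fit import *
import sys
o=ctrl.get_obs();im,k=snap('wrist',sys.argv[1]+'.png')
p=cv2.GaussianBlur(im.astype(np.float32).mean(2),(0,0),0.7)[:,250:266].mean(1)
w=np.arange(188,205);s=p[w].max()-p[w];s=np.where(s>.6*s.max(),s,0)
g=np.diff(p)[206:240];g=np.where(g>0.4*g.max(),g,0)
print(sys.argv[1],'t',round(o['clock'],2),'tcp',o['tool_pos'].round(4),'j6',o['joint_pos'][5].round(1),'F',o['force'].round(1),'Mz',o['moment'].round(2)[2],'open',o['opening'].round(4),'flange row',round((s*w).sum()/s.sum(),2),'hex row',round((g*np.arange(206.5,240)).sum()/g.sum(),2))
E
python3 hz.py r3
```

```text
Traceback (most recent call last):
  File "hz.py", line 7, in <module>
    print(sys.argv[1],'t',round(o['clock'],2),'tcp',o['tool_pos'].round(4),'j6',o['joint_pos'][5].round(1),'F',o['force'].round(1),'Mz',o['moment'].round(2)[2],'open',o['opening'].round(4),'flange row',round((s*w).sum()/s.sum(),2),'hex row',round((g*np.arange(206.5,240)).sum()/g.sum(),2))
                                                                                                                                                                       ^^^^^^^^^^^^^^^^^^
AttributeError: 'float' object has no attribute 'round'
```

{"name": "drive_tool", "arguments": {
  "plan": [
    [[0,0,0],[-2.5,0,0],0.36],
    [[0,0,0],[-5,0,0],0.36],
    [[0,0,0],[-7.5,0,0],0.36],
    [[0,0,0],[-10,0,0],0.36],
    [[0,0,0],[-10,0,0],0.36]
  ]
}}

```text
clock: 12.37
tool_pos: [0.5219, -0.0398, 0.1206]
orientation: [-108.9, 89.7, 44.2]
force: [-0.2, 0.2, 0.6]
opening: 0.0317
```

```bash
python3 hz.py r4
```

```text
Traceback (most recent call last):
  File "hz.py", line 7, in <module>
    print(sys.argv[1],'t',round(o['clock'],2),'tcp',o['tool_pos'].round(4),'j6',o['joint_pos'][5].round(1),'F',o['force'].round(1),'Mz',o['moment'].round(2)[2],'open',o['opening'].round(4),'flange row',round((s*w).sum()/s.sum(),2),'hex row',round((g*np.arange(206.5,240)).sum()/g.sum(),2))
                                                                                                                                                                       ^^^^^^^^^^^^^^^^^^
AttributeError: 'float' object has no attribute 'round'
```

```bash
sed -i "s/o\['opening'\].round(4)/round(o['opening'],4)/" hz.py; python3 hz.py r5; python3 -c "
from h import *
for f in ('r0','r2','r3','r4','r5'):
    p=cv2.GaussianBlur(cv2.imread('pics/'+f+'.png').astype(np.float32).mean(2),(0,0),0.7)[:,250:266].mean(1)
    print(f,p[186:206].round().astype(int).tolist(),p[206:236].round().astype(int).tolist())"
```

```text
r5 t 12.42 tcp [ 0.522  -0.0398  0.1207] j6 46.0 F [-0.7 -0.7  0.4] Mz 0.0 open 0.0313 flange row 197.02 hex row 225.32
r0 [125, 125, 124, 123, 122, 121, 121, 120, 119, 114, 100, 77, 74, 90, 106, 111, 111, 111, 111, 111] [111, 110, 108, 101, 92, 81, 71, 64, 60, 59, 58, 58, 58, 58, 58, 58, 59, 60, 65, 75, 86, 96, 104, 108, 109, 109, 108, 108, 108, 108]
r2 [123, 124, 123, 122, 121, 119, 118, 117, 115, 107, 89, 72, 77, 98, 108, 110, 111, 110, 110, 110] [110, 109, 105, 98, 87, 76, 67, 61, 58, 57, 57, 57, 57, 57, 57, 57, 57, 61, 69, 80, 90, 99, 104, 107, 107, 107, 107, 107, 107, 107]
r3 [123, 124, 123, 122, 121, 119, 118, 116, 115, 107, 89, 72, 78, 98, 108, 110, 110, 110, 110, 110] [110, 109, 106, 98, 87, 76, 67, 61, 58, 57, 57, 57, 57, 57, 57, 57, 58, 61, 69, 81, 91, 99, 104, 107, 107, 107, 107, 107, 106, 106]
r4 [142, 136, 138, 142, 139, 133, 128, 122, 116, 107, 90, 75, 87, 113, 120, 114, 111, 110, 110, 110] [110, 109, 106, 99, 88, 77, 67, 61, 58, 57, 56, 56, 56, 56, 56, 56, 57, 60, 69, 80, 91, 100, 105, 107, 107, 107, 107, 107, 107, 107]
r5 [142, 136, 139, 142, 140, 136, 130, 122, 116, 107, 90, 75, 86, 113, 120, 114, 111, 110, 110, 110] [110, 109, 106, 99, 88, 77, 67, 61, 58, 57, 56, 56, 56, 56, 56, 56, 57, 61, 69, 80, 91, 99, 105, 107, 107, 107, 107, 107, 107, 106]
```

{"name": "drive_tool", "arguments": {
  "plan": [
    [[0,0,0],[-2.5,0,0],0.36],
    [[0,0,0],[-5,0,0],0.36],
    [[0,0,0],[-7.5,0,0],0.36],
    [[0,0,0],[-10,0,0],0.36],
    [[0,0,0],[-10,0,0],0.36]
  ]
}}

```text
clock: 12.88
tool_pos: [0.522, -0.0398, 0.1206]
orientation: [-118.8, 89.7, 44.1]
force: [-0.7, -0.7, 0.5]
opening: 0.0317
```

```bash
python3 hz.py r6
```

```text
r6 t 12.88 tcp [ 0.522  -0.0398  0.1206] j6 56.0 F [-0.7 -0.7  0.5] Mz -0.01 open 0.0317 flange row 196.17 hex row 225.26
```

{"name": "drive_tool", "arguments": {
  "plan": [
    [[0,0,0],[-2.5,0,0],0.36],
    [[0,0,0],[-5,0,0],0.36],
    [[0,0,0],[-7.5,0,0],0.36],
    [[0,0,0],[-10,0,0],0.36],
    [[0,0,0],[-10,0,0],0.36]
  ]
}}

```text
clock: 13.35
tool_pos: [0.522, -0.0397, 0.1206]
orientation: [-129.0, 89.7, 43.7]
force: [-1.1, -0.2, 0.0]
opening: 0.032
```

```bash
python3 hz.py r7
```

```text
r7 t 13.35 tcp [ 0.522  -0.0397  0.1206] j6 65.8 F [-1.1 -0.2  0. ] Mz 0.03 open 0.032 flange row 196.15 hex row 224.95
```

{"name": "drive_tool", "arguments": {
  "plan": [
    [[0,0,0],[-2.5,0,0],0.36],
    [[0,0,0],[-5,0,0],0.36],
    [[0,0,0],[-7.5,0,0],0.36],
    [[0,0,0],[-7.5,0,0],0.36]
  ]
}}

```text
clock: 13.73
tool_pos: [0.5221, -0.0397, 0.1206]
orientation: [-136.5, 89.7, 43.6]
force: [-0.3, -0.2, -0.4]
opening: 0.0312
```

```bash
python3 hz.py r8
```

```text
r8 t 13.73 tcp [ 0.5221 -0.0397  0.1206] j6 73.2 F [-0.3 -0.2 -0.4] Mz -0.04 open 0.0312 flange row 196.6 hex row 225.23
```

{"name": "drive_tool", "arguments": {
  "plan": [
    [[0,0,0],[-2.5,0,0],0.36],
    [[0,0,0],[-5,0,0],0.36],
    [[0,0,0],[-7.5,0,0],0.36],
    [[0,0,0],[-10,0,0],0.36],
    [[0,0,0],[-10,0,0],0.36]
  ]
}}

```text
clock: 14.2
tool_pos: [0.5221, -0.0397, 0.1207]
orientation: [-146.5, 89.7, 43.4]
force: [-0.7, -0.9, 0.1]
opening: 0.0314
```

```bash
python3 hz.py r9;  python3 -c "
import cv2
a=cv2.imread('pics/r9.png');cv2.imwrite('pics/r9b.png',cv2.resize(a[120:300,160:360],None,fx=3,fy=3,interpolation=3))"
```

```text
r9 t 14.2 tcp [ 0.5221 -0.0397  0.1207] j6 83.0 F [-0.7 -0.9  0.1] Mz -0.07 open 0.0314 flange row 196.64 hex row 225.21
```

View pics/r9b.png

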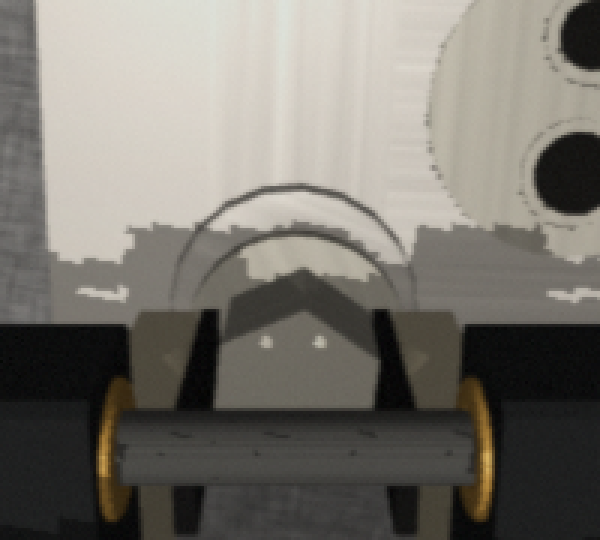

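The hexagon turns with the jaws, lagging only slightly, with its corner at crop (303,270). The flange is still about 14 mm above the face, so the plug is on the ledge and upright. Continuing to back off.

{"name": "drive_tool", "arguments": {
  "plan": [
    [[0,0,0],[-2.5,0,0],0.36],
    [[0,0,0],[-5,0,0],0.36],
    [[0,0,0],[-7.5,0,0],0.36],
    [[0,0,0],[-10,0,0],0.36],
    [[0,0,0],[-10,0,0],0.36]
  ]
}}

```text
clock: 14.67
tool_pos: [0.5221, -0.0397, 0.1207]
orientation: [-157.0, 89.7, 42.7]
force: [-0.7, 0.6, 0.4]
opening: 0.0311
```

```bash
python3 hz.py r10
```

```text
r10 t 14.67 tcp [ 0.5221 -0.0397  0.1207] j6 92.8 F [-0.7  0.6  0.4] Mz 0.01 open 0.0311 flange row 197.05 hex row 230.16
```

{"name": "drive_tool", "arguments": {
  "plan": [
    [[0,0,0],[-2.5,0,0],0.36],
    [[0,0,0],[-5,0,0],0.36],
    [[0,0,0],[-7.5,0,0],0.36],
    [[0,0,0],[-7.5,0,0],0.36]
  ]
}}

```text
clock: 15.05
tool_pos: [0.522, -0.0396, 0.1206]
orientation: [-162.8, 89.7, 44.3]
force: [-0.3, 0.3, 1.1]
opening: 0.0315
```

```bash
python3 hz.py r11
```

```text
r11 t 15.05 tcp [ 0.522  -0.0396  0.1206] j6 100.1 F [-0.3  0.3  1.1] Mz 0.0 open 0.0315 flange row 197.43 hex row 235.29
```

```bash
python3 -c "
from h import *
for f in ('r9','r10','r11'):
    p=cv2.GaussianBlur(cv2.imread('pics/'+f+'.png').astype(np.float32).mean(2),(0,0),0.7)[:,250:266].mean(1)
    print(f,p[176:206].round().astype(int).tolist(),p[206:242].round().astype(int).tolist())"
```

```text
r9 [200, 199, 199, 197, 185, 150, 110, 120, 169, 200, 206, 204, 202, 200, 196, 193, 187, 177, 156, 130, 104, 84, 99, 141, 167, 174, 174, 174, 174, 174] [173, 172, 168, 156, 133, 106, 84, 70, 63, 59, 57, 56, 56, 55, 55, 55, 56, 60, 69, 80, 90, 98, 103, 104, 104, 106, 108, 111, 113, 110, 105, 104, 104, 103, 103, 103]
r10 [203, 203, 202, 200, 184, 145, 111, 128, 177, 204, 207, 205, 202, 199, 197, 194, 192, 185, 168, 142, 114, 91, 98, 137, 167, 175, 176, 176, 176, 176] [175, 175, 172, 161, 141, 117, 95, 78, 69, 64, 61, 59, 58, 57, 57, 56, 57, 61, 70, 81, 92, 99, 104, 106, 106, 107, 112, 126, 146, 163, 168, 155, 128, 111, 105, 105]
r11 [204, 204, 204, 200, 181, 138, 111, 136, 185, 207, 209, 206, 204, 202, 200, 198, 196, 191, 179, 154, 119, 92, 97, 134, 167, 177, 178, 178, 178, 178] [178, 177, 174, 164, 143, 120, 99, 82, 72, 68, 66, 64, 63, 62, 60, 59, 59, 62, 71, 82, 92, 100, 105, 107, 107, 107, 107, 110, 121, 149, 180, 193, 177, 146, 118, 108]
```

Only a glint moved; the hex edge is unchanged, so the plug has not dropped yet.

```bash
sed -i 's/\[206:240\]/[206:228]/; s/206.5,240/206.5,228/' hz.py
```

{"name": "drive_tool", "arguments": {
  "plan": [
    [[0,0,0],[-2.5,0,0],0.36],
    [[0,0,0],[-5,0,0],0.36],
    [[0,0,0],[-7.5,0,0],0.36],
    [[0,0,0],[-10,0,0],0.36],
    [[0,0,0],[-10,0,0],0.36]
  ]
}}

```text
clock: 15.52
tool_pos: [0.5221, -0.0396, 0.1206]
orientation: [-173.1, 89.7, 43.7]
force: [0.8, -0.3, 0.2]
opening: 0.0315
```

```bash
python3 hz.py r12
```

```text
r12 t 15.52 tcp [ 0.5221 -0.0396  0.1206] j6 109.9 F [ 0.8 -0.3  0.2] Mz -0.03 open 0.0315 flange row 194.97 hex row 221.53
```

{"name": "drive_tool", "arguments": {
  "plan": [
    [[0,0,0],[-2.5,0,0],0.36],
    [[0,0,0],[-5,0,0],0.36],
    [[0,0,0],[-7.5,0,0],0.36],
    [[0,0,0],[-7.5,0,0],0.36]
  ]
}}

```text
clock: 15.9
tool_pos: [0.5223, -0.0395, 0.1207]
orientation: [177.5, 89.7, 41.7]
force: [-0.3, 0.3, 1.6]
opening: 0.0314
```

```bash
python3 hz.py r13
```

```text
r13 t 15.9 tcp [ 0.5223 -0.0395  0.1207] j6 117.2 F [-0.3  0.3  1.6] Mz -0.03 open 0.0314 flange row 195.96 hex row 222.41
```

```bash
python3 -c "
import cv2,numpy as np
a=[cv2.imread('pics/%s.png'%f)[150:300,190:330] for f in('r11','r13')];cv2.imwrite('pics/c13.png',cv2.resize(np.hstack(a),None,fx=2.8,fy=2.8,interpolation=3))"
```

```text
(no output)
```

View pics/c13.png

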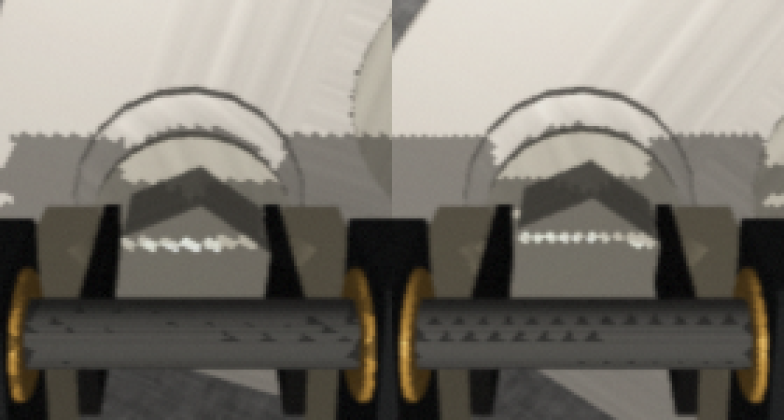

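The plug has clearly dropped: the hexagon is smaller and lower, and the flange nearer the face. I'll follow it down by 6 mm; the rows should return to about 196.5 / 225.2 if the drop was 6 mm.

{"name": "drive_tool", "arguments": {
  "plan": [
    [[0.002,0,0],[0,0,0],0.36],
    [[0.004,0,0],[0,0,0],0.36],
    [[0.006,0,0],[0,0,0],0.36],
    [[0.006,0,0],[0,0,0],0.36]
  ]
}}

```text
clock: 16.28
tool_pos: [0.5223, -0.0394, 0.1143]
orientation: [179.5, 89.7, 43.5]
force: [-0.3, 0.4, -0.1]
opening: 0.0317
```

```bash
python3 hz.py r14
```

```text
r14 t 16.28 tcp [ 0.5223 -0.0394  0.1143] j6 117.1 F [-0.3  0.4 -0.1] Mz -0.01 open 0.0317 flange row 198.99 hex row 226.55
```

{"name": "drive_tool", "arguments": {
  "plan": [
    [[0,0,0],[2,0,0],0.37],
    [[0,0,0],[4,0,0],0.37],
    [[0,0,0],[6,0,0],0.37],
    [[0,0,0],[6,0,0],0.37]
  ]
}}

```text
clock: 16.67
tool_pos: [0.5222, -0.0396, 0.1142]
orientation: [-173.4, 89.7, 44.5]
force: [-0.4, -0.0, 0.2]
opening: 0.0327
```

```bash
python3 hz.py r15; python3 - <<'E'
from h import *
# compare: fit flange rim ellipse height using full visible arc + hex top apparent width not needed; scene-view landmark check
im,ks=snap('scene');
for d in ctrl.landmark_of('scene','plug_mid'):
    print(np.round(d['pixel'],1),round(d['confidence'],2))
for h in(.031,.025,.017): print(h,np.round(proj(ks,[.522,-.0396,.096+h]),1))
E
```

```text
r15 t 16.67 tcp [ 0.5222 -0.0396  0.1142] j6 111.0 F [-0.4 -0.   0.2] Mz 0.02 open 0.0327 flange row 198.93 hex row 226.14
[390.6 172.6] 0.6
[313.  128.4] 0.59
0.031 [214.3 187. ]
0.025 [214.5 189.4]
0.017 [214.7 192.5]
```

Testing by touch: lower the fingertips gently toward the flange. If the drop was full they should stay clear down to about TCP 0.110.

{"name": "drive_tool", "arguments": {
  "plan": [
    [[0.0005,0,0],[0,0,0],0.37],
    [[0.001,0,0],[0,0,0],0.37],
    [[0.0015,0,0],[0,0,0],0.37],
    [[0.002,0,0],[0,0,0],0.37],
    [[0.0025,0,0],[0,0,0],0.37],
    [[0.0025,0,0],[0,0,0],0.37]
  ]
}}

```text
clock: 17.32
tool_pos: [0.5221, -0.0395, 0.1116]
orientation: [-171.9, 89.7, 46.1]
force: [-0.5, -0.5, 0.9]
opening: 0.0324
```

```bash
python3 hz.py r16
```

```text
r16 t 17.32 tcp [ 0.5221 -0.0395  0.1116] j6 111.1 F [-0.5 -0.5  0.9] Mz 0.06 open 0.0324 flange row 199.99 hex row 227.12
```

Fingers are clear at 0.1116, so the plug is down in the thread start. Now clockwise, gently.

{"name": "drive_tool", "arguments": {
  "plan": [
    [[0,0,0],[2,0,0],0.36],
    [[0,0,0],[4,0,0],0.36],
    [[0,0,0],[6,0,0],0.36],
    [[0,0,0],[8,0,0],0.36],
    [[0,0,0],[10,0,0],0.36],
    [[0,0,0],[12,0,0],0.36],
    [[0,0,0],[14,0,0],0.36],
    [[0,0,0],[14,0,0],0.36]
  ]
}}

```text
clock: 18.03
tool_pos: [0.5221, -0.0395, 0.1117]
orientation: [-157.4, 89.7, 46.6]
force: [0.6, 0.2, -0.1]
opening: 0.0315
```

```bash
python3 hz.py r17
```

```text
r17 t 18.03 tcp [ 0.5221 -0.0395  0.1117] j6 97.1 F [ 0.6  0.2 -0.1] Mz -0.05 open 0.0315 flange row 200.02 hex row 227.17
```

{"name": "drive_tool", "arguments": {
  "plan": [
    [[0,0,0],[2,0,0],0.36],
    [[0,0,0],[4,0,0],0.36],
    [[0,0,0],[6,0,0],0.36],
    [[0,0,0],[8,0,0],0.36],
    [[0,0,0],[10,0,0],0.36],
    [[0,0,0],[12,0,0],0.36],
    [[0,0,0],[14,0,0],0.36],
    [[0,0,0],[14,0,0],0.36]
  ]
}}

```text
clock: 18.75
tool_pos: [0.5221, -0.0396, 0.1117]
orientation: [-143.5, 89.7, 46.6]
force: [-0.5, -0.0, -0.6]
opening: 0.0315
```

```bash
python3 hz.py r18
```

```text
r18 t 18.75 tcp [ 0.5221 -0.0396  0.1117] j6 83.2 F [-0.5 -0.  -0.6] Mz 0.03 open 0.0315 flange row 199.98 hex row 227.15
```

```bash
sed -i 's/\[206:228\]/[206:231]/; s/206.5,228/206.5,231/' hz.py
```

{"name": "drive_tool", "arguments": {
  "plan": [
    [[0,0,0],[2,0,0],0.36],
    [[0,0,0],[4,0,0],0.36],
    [[0,0,0],[6,0,0],0.36],
    [[0,0,0],[8,0,0],0.36],
    [[0,0,0],[10,0,0],0.36],
    [[0,0,0],[12,0,0],0.36],
    [[0,0,0],[12,0,0],0.36]
  ]
}}

```text
clock: 19.38
tool_pos: [0.5221, -0.0396, 0.1117]
orientation: [-131.6, 89.7, 46.6]
force: [-1.0, -0.6, 0.3]
opening: 0.0314
```

```bash
python3 hz.py r19; python3 -c "
import cv2,numpy as np
a=[cv2.imread('pics/%s.png'%f)[160:290,190:330] for f in('r16','r19')];cv2.imwrite('pics/c19.png',cv2.resize(np.hstack(a),None,fx=2.8,fy=2.8,interpolation=3))"
```

```text
r19 t 19.38 tcp [ 0.5221 -0.0396  0.1117] j6 71.3 F [-1.  -0.6  0.3] Mz 0.01 open 0.0314 flange row 199.54 hex row 228.48
```

View pics/c19.png

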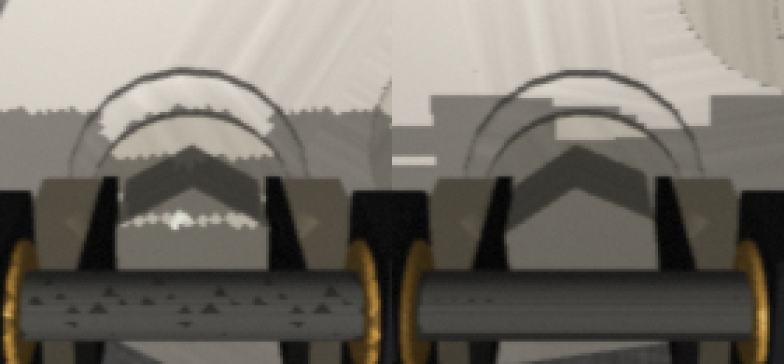

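The hexagon follows the jaws with a lag of about 5°, with its corner at crop x 185 against 192 before. The flange is upright and the height is so far unchanged. Continuing.

{"name": "drive_tool", "arguments": {
  "plan": [
    [[0,0,0],[2.5,0,0],0.36],
    [[0,0,0],[5,0,0],0.36],
    [[0,0,0],[7.5,0,0],0.36],
    [[0,0,0],[10,0,0],0.36],
    [[0,0,0],[12.5,0,0],0.36],
    [[0,0,0],[15,0,0],0.36],
    [[0,0,0],[17.5,0,0],0.36],
    [[0,0,0],[20,0,0],0.36],
    [[0,0,0],[20,0,0],0.36]
  ]
}}

```text
clock: 20.18
tool_pos: [0.5221, -0.0395, 0.1117]
orientation: [-112.4, 89.7, 45.9]
force: [-0.2, 0.8, -0.7]
opening: 0.0315
```

```bash
python3 hz.py r20
```

```text
r20 t 20.18 tcp [ 0.5221 -0.0395  0.1117] j6 51.4 F [-0.2  0.8 -0.7] Mz -0.0 open 0.0315 flange row 199.99 hex row 227.97
```

{"name": "drive_tool", "arguments": {
  "plan": [
    [[0,0,0],[2.5,0,0],0.36],
    [[0,0,0],[5,0,0],0.36],
    [[0,0,0],[7.5,0,0],0.36],
    [[0,0,0],[10,0,0],0.36],
    [[0,0,0],[12.5,0,0],0.36],
    [[0,0,0],[15,0,0],0.36],
    [[0,0,0],[17.5,0,0],0.36],
    [[0,0,0],[20,0,0],0.36],
    [[0,0,0],[20,0,0],0.36]
  ]
}}

```text
clock: 20.98
tool_pos: [0.5222, -0.0395, 0.1117]
orientation: [-93.0, 89.7, 45.5]
force: [0.6, 0.3, 0.0]
opening: 0.0314
```

```bash
python3 hz.py r21
```

```text
r21 t 20.98 tcp [ 0.5222 -0.0395  0.1117] j6 31.6 F [0.6 0.3 0. ] Mz 0.01 open 0.0314 flange row 198.96 hex row 227.44
```

{"name": "drive_tool", "arguments": {
  "plan": [
    [[0.0005,0,0],[0,0,0],0.36],
    [[0.001,0,0],[0,0,0],0.36],
    [[0.0015,0,0],[0,0,0],0.36],
    [[0.002,0,0],[0,0,0],0.36],
    [[0.0025,0,0],[0,0,0],0.36],
    [[0.003,0,0],[0,0,0],0.36],
    [[0.003,0,0],[0,0,0],0.36]
  ]
}}

```text
clock: 21.62
tool_pos: [0.5222, -0.0395, 0.1086]
orientation: [-93.3, 89.7, 45.4]
force: [0.0, -0.5, -0.9]
opening: 0.0314
```

```bash
python3 hz.py r22
```

```text
r22 t 21.62 tcp [ 0.5222 -0.0395  0.1086] j6 31.7 F [ 0.  -0.5 -0.9] Mz -0.02 open 0.0314 flange row 197.5 hex row 229.53
```

{"name": "drive_tool", "arguments": {
  "plan": [
    [[0.0005,0,0],[0,0,0],0.36],
    [[0.001,0,0],[0,0,0],0.36],
    [[0.0015,0,0],[0,0,0],0.36],
    [[0.0015,0,0],[0,0,0],0.36]
  ]
}}

```text
clock: 22.0
tool_pos: [0.5222, -0.0395, 0.1071]
orientation: [-93.0, 89.7, 45.6]
force: [0.5, 0.3, -0.5]
opening: 0.0316
```

```bash
python3 hz.py r23
```

```text
r23 t 22.0 tcp [ 0.5222 -0.0395  0.1071] j6 31.7 F [ 0.5  0.3 -0.5] Mz -0.02 open 0.0316 flange row 197.76 hex row 230.07
```

It is sinking (flange top now below 0.107). TCP stays at this height to the end.

{"name": "drive_tool", "arguments": {
  "plan": [
    [[0,0,0],[2.5,0,0],0.36],
    [[0,0,0],[5,0,0],0.36],
    [[0,0,0],[7.5,0,0],0.36],
    [[0,0,0],[10,0,0],0.36],
    [[0,0,0],[12.5,0,0],0.36],
    [[0,0,0],[15,0,0],0.36],
    [[0,0,0],[17.5,0,0],0.36],
    [[0,0,0],[20,0,0],0.36],
    [[0,0,0],[22.5,0,0],0.36],
    [[0,0,0],[25,0,0],0.36],
    [[0,0,0],[27.5,0,0],0.36],
    [[0,0,0],[30,0,0],0.36],
    [[0,0,0],[30,0,0],0.36]
  ]
}}

```text
clock: 23.13
tool_pos: [0.5218, -0.0396, 0.1069]
orientation: [-57.4, 89.8, 51.1]
force: [-0.8, -0.6, -0.7]
opening: 0.0316
```

```bash
python3 hz.py r24
```

```text
r24 t 23.13 tcp [ 0.5218 -0.0396  0.1069] j6 1.6 F [-0.8 -0.6 -0.7] Mz 0.04 open 0.0316 flange row 197.65 hex row 229.02
```

{"name": "drive_tool", "arguments": {
  "plan": [
    [[0,0,0],[2.5,0,0],0.36],
    [[0,0,0],[5,0,0],0.36],
    [[0,0,0],[7.5,0,0],0.36],
    [[0,0,0],[10,0,0],0.36],
    [[0,0,0],[12.5,0,0],0.36],
    [[0,0,0],[15,0,0],0.36],
    [[0,0,0],[17.5,0,0],0.36],
    [[0,0,0],[20,0,0],0.36],
    [[0,0,0],[22.5,0,0],0.36],
    [[0,0,0],[25,0,0],0.36],
    [[0,0,0],[25,0,0],0.36]
  ]
}}

```text
clock: 24.1
tool_pos: [0.5217, -0.0396, 0.1069]
orientation: [-30.2, 89.8, 53.4]
force: [-0.3, -0.1, -0.5]
opening: 0.0317
```

```bash
python3 hz.py r25
```

```text
r25 t 24.1 tcp [ 0.5217 -0.0396  0.1069] j6 -23.3 F [-0.3 -0.1 -0.5] Mz 0.03 open 0.0317 flange row 199.03 hex row 227.37
```

{"name": "drive_tool", "arguments": {
  "plan": [
    [[0,0,0],[2,0,0],0.36],
    [[0,0,0],[4,0,0],0.36],
    [[0,0,0],[6,0,0],0.36],
    [[0,0,0],[8,0,0],0.36],
    [[0,0,0],[10,0,0],0.36],
    [[0,0,0],[10,0,0],0.36]
  ]
}}

```text
clock: 24.65
tool_pos: [0.5217, -0.0396, 0.1069]
orientation: [-20.7, 89.8, 53.1]
force: [-0.2, -0.4, -0.0]
opening: 0.0318
```

```bash
python3 hz.py r26
```

```text
r26 t 24.65 tcp [ 0.5217 -0.0396  0.1069] j6 -33.1 F [-0.2 -0.4 -0. ] Mz 0.02 open 0.0318 flange row 198.51 hex row 226.44
```

{"name": "drive_tool", "arguments": {
  "plan": [
    [[0,0,0],[2,0,0],0.36],
    [[0,0,0],[4,0,0],0.36],
    [[0,0,0],[6,0,0],0.36],
    [[0,0,0],[8,0,0],0.36],
    [[0,0,0],[8,0,0],0.36]
  ]
}}

```text
clock: 25.12
tool_pos: [0.5217, -0.0396, 0.1068]
orientation: [-11.5, 89.8, 54.5]
force: [-0.7, 1.4, -0.4]
opening: 0.0317
```

```bash
python3 hz.py r27; python3 -c "
from fit import *
for f in ('r25','r26','r27'):
    p=cv2.GaussianBlur(cv2.imread('pics/'+f+'.png').astype(np.float32).mean(2),(0,0),0.7)[:,250:266].mean(1)
    print(f,p[176:236].round().astype(int).tolist())
cv2.imwrite('pics/c27.png',cv2.resize(np.hstack([cv2.imread('pics/%s.png'%f)[160:290,190:330] for f in('r25','r27')]),None,fx=2.8,fy=2.8,interpolation=3))"
```

```text
r27 t 25.12 tcp [ 0.5217 -0.0396  0.1068] j6 -41.0 F [-0.7  1.4 -0.4] Mz 0.04 open 0.0317 flange row 198.07 hex row 226.51
r25 [146, 146, 145, 145, 145, 145, 144, 142, 131, 107, 93, 104, 131, 148, 152, 151, 150, 149, 148, 147, 144, 130, 102, 87, 97, 116, 124, 125, 125, 125, 125, 124, 124, 123, 119, 110, 99, 88, 79, 73, 72, 71, 71, 71, 71, 71, 71, 71, 72, 74, 82, 94, 106, 116, 122, 124, 124, 124, 124, 124]
r26 [154, 153, 153, 153, 152, 152, 151, 147, 132, 107, 97, 113, 139, 152, 154, 154, 153, 151, 150, 148, 139, 116, 93, 94, 114, 126, 129, 129, 129, 129, 129, 129, 128, 125, 118, 108, 96, 85, 78, 75, 75, 74, 74, 74, 74, 75, 75, 75, 77, 84, 96, 109, 119, 125, 128, 128, 128, 129, 129, 129]
r27 [158, 158, 158, 158, 158, 158, 157, 150, 130, 104, 102, 124, 150, 158, 158, 157, 156, 155, 154, 151, 139, 112, 93, 99, 120, 130, 131, 132, 131, 131, 131, 131, 130, 127, 118, 107, 95, 85, 80, 78, 77, 77, 77, 77, 77, 77, 78, 78, 80, 87, 98, 110, 121, 128, 131, 132, 132, 132, 132, 132]
```

View pics/c27.png

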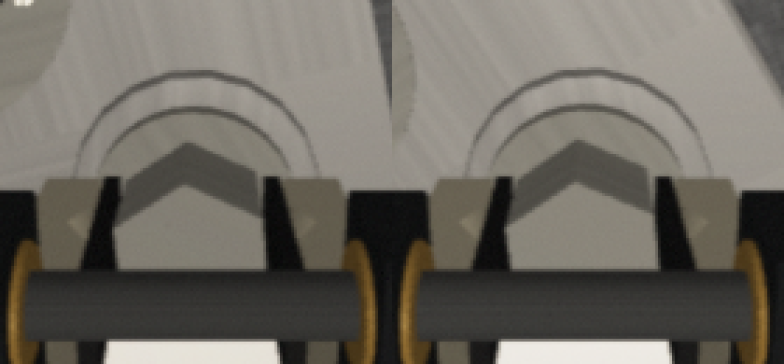

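The flange now sits close to the ring's plane and looks concentric and upright. Touch-testing the height again: home puts the flange top at 0.101.

{"name": "drive_tool", "arguments": {
  "plan": [
    [[0.0005,0,0],[0,0,0],0.37],
    [[0.001,0,0],[0,0,0],0.37],
    [[0.0015,0,0],[0,0,0],0.37],
    [[0.002,0,0],[0,0,0],0.37],
    [[0.0025,0,0],[0,0,0],0.37],
    [[0.0025,0,0],[0,0,0],0.37]
  ]
}}

```text
clock: 25.67
tool_pos: [0.5217, -0.0395, 0.1043]
orientation: [-12.3, 89.8, 53.8]
force: [0.2, -0.2, 0.5]
opening: 0.0323
```

```bash
python3 hz.py r28
```

```text
r28 t 25.67 tcp [ 0.5217 -0.0395  0.1043] j6 -40.8 F [ 0.2 -0.2  0.5] Mz 0.02 open 0.0323 flange row 199.46 hex row 228.32
```

{"name": "drive_tool", "arguments": {
  "plan": [
    [[0.0005,0,0],[0,0,0],0.37],
    [[0.001,0,0],[0,0,0],0.37],
    [[0.001,0,0],[0,0,0],0.37]
  ]
}}

```text
clock: 25.97
tool_pos: [0.5217, -0.0396, 0.1032]
orientation: [-11.4, 89.8, 54.7]
force: [0.4, -0.4, 1.2]
opening: 0.0322
```

```bash
python3 hz.py r29
```

```text
r29 t 25.97 tcp [ 0.5217 -0.0396  0.1032] j6 -40.8 F [ 0.4 -0.4  1.2] Mz 0.03 open 0.0322 flange row 197.38 hex row 229.01
```

{"name": "drive_tool", "arguments": {
  "plan": [
    [[0.0005,0,0],[0,0,0],0.37],
    [[0.0005,0,0],[0,0,0],0.37]
  ]
}}

```text
clock: 26.18
tool_pos: [0.5217, -0.0396, 0.1027]
orientation: [-11.2, 89.8, 54.9]
force: [-0.1, 0.5, 0.6]
opening: 0.0327
```

{"name": "drive_tool", "arguments": {
  "plan": [
    [[0.0005,0,0],[0,0,0],0.37],
    [[0.0005,0,0],[0,0,0],0.37]
  ]
}}

```text
clock: 26.35
tool_pos: [0.5216, -0.0396, 0.1021]
orientation: [-9.4, 89.8, 56.7]
force: [0.3, -0.5, -0.4]
opening: 0.0328
```

{"name": "drive_tool", "arguments": {
  "plan": [
    [[0.0005,0,0],[0,0,0],0.37],
    [[0.0005,0,0],[0,0,0],0.37]
  ]
}}

```text
clock: 26.52
tool_pos: [0.5216, -0.0396, 0.1015]
orientation: [-8.0, 89.8, 58.1]
force: [-0.5, 2.0, 0.6]
opening: 0.0323
```

{"name": "drive_tool", "arguments": {
  "plan": [
    [[0.0005,0,0],[0,0,0],0.37],
    [[0.0005,0,0],[0,0,0],0.37]
  ]
}}

```text
clock: 26.68
tool_pos: [0.5217, -0.0396, 0.1013]
orientation: [-11.1, 89.8, 55.0]
force: [-1.3, 0.3, 3.8]
opening: 0.0327
```

{"name": "drive_tool", "arguments": {
  "plan": [
    [[0.0005,0,0],[0,0,0],0.37],
    [[0.0005,0,0],[0,0,0],0.37]
  ]
}}

```text
clock: 26.85
tool_pos: [0.5217, -0.0396, 0.1013]
orientation: [-13.8, 89.8, 52.3]
force: [-1.7, 1.0, 6.0]
opening: 0.0322
```

Contact came at 0.1013, so plug_mid is about 17.3 mm above the face, which is home. Releasing and withdrawing.

{"name": "drive_tool", "arguments": {
  "plan": [
    [[-0.001,0,0],[0,0,0],0.37],
    [[-0.002,0,0],[0,0,0],0.45],
    [[-0.002,0,0],[0,0,0],0.55],
    [[-0.002,0,0],[0,0,0],0.6],
    [[-0.002,0,0],[0,0,0],0.6],
    [[-0.01,0,0],[0,0,0],0.6],
    [[-0.03,0,0],[0,0,0],0.6],
    [[-0.06,0,0],[0,0,0],0.6],
    [[-0.09,0,0],[0,0,0],0.6],
    [[-0.11,0,0.02],[0,0,0],0.6],
    [[-0.11,0,0.04],[0,0,0],0.6],
    [[-0.11,0,0.04],[0,0,0],0.6],
    [[-0.11,0,0.04],[0,0,0],0.6]
  ]
}}

```text
clock: 27.93
tool_pos: [0.5377, -0.0027, 0.212]
orientation: [-16.0, 89.7, 50.1]
force: [-1.0, 0.5, -0.6]
opening: 0.0524
```

```bash
python3 look.py e1 plug_mid port_mouth plug; python3 - <<'E'
from fit import *
import fit; fit.CAP=150
th=np.linspace(0,6.28,180)
print('ring',fitc(['e1'],.522,-.0396,.03,.096,th))
for z in(.099,.101,.103,.105): print('flange',z,fitc(['e1'],.522,-.0396,.024,z,th))
a=cv2.imread('pics/e1.png');cv2.imwrite('pics/e1b.png',cv2.resize(a[60:280,130:390],None,fx=2.7,fy=2.7,interpolation=3))
E
```

```text
27.9333 [ 0.5377 -0.0027  0.212 ] [-16.0226  89.7382  50.1484] [ 20.5095   8.1304 -17.9658  -0.1444 -63.6764 -44.2747] [-0.9791  0.5045 -0.6135]
plug_mid [[259.4, 150.8]]
port_mouth [[257.9, 144.5]]
plug [[260.2, 143.2]]
ring (array([ 4.81015e+01,  5.22400e-01, -3.80000e-02]), array([ 0.5225, -0.0381]))
flange 0.099 (array([ 4.61995e+01,  5.28000e-01, -3.40000e-02]), array([ 0.5269, -0.0349]))
flange 0.101 (array([ 4.76326e+01,  5.28000e-01, -3.40000e-02]), array([ 0.5275, -0.0343]))
flange 0.103 (array([ 4.87789e+01,  5.28000e-01, -3.40000e-02]), array([ 0.5275, -0.0343]))
flange 0.105 (array([ 4.88131e+01,  5.28000e-01, -3.40000e-02]), array([ 0.5275, -0.0343]))
```

View pics/e1b.png

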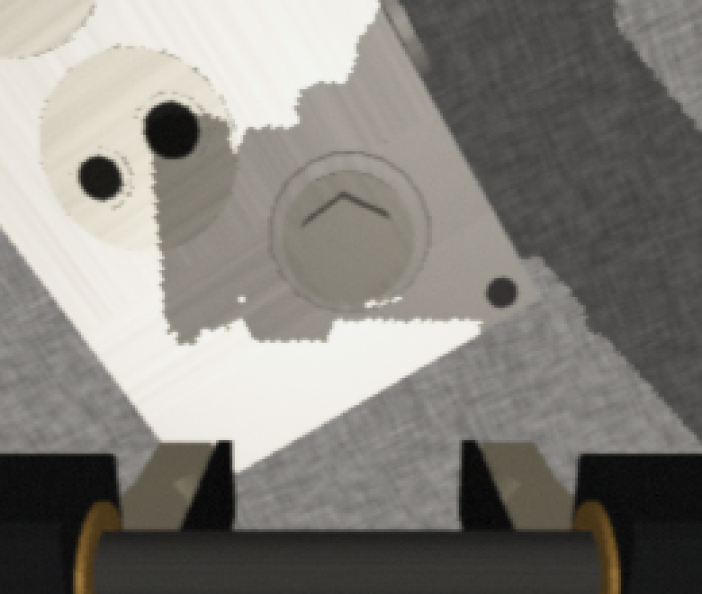

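The final picture shows the plug seated in the port: the ring centre is at crop (350,231), the flange centre at about (349,236) (roughly 1 mm), and the hexagon is upright. The gripper is clear. Handing in.

```bash
python3 -c "
from plant import ctrl
print(ctrl.close_job(), ctrl.get_obs()['force'].round(1))"
```

```text
the job is handed in; nothing more can be done
the job is handed in; nothing more can be done
```

I took the large plug from the stand and set it on the port's ledge. I then eased the jaws to about 31.5 mm so the plug hung free like a bolt in a spanner. Backing off about 80° anticlockwise dropped it into the thread start. About 146° clockwise ran it in, and I then released it and handed in the job at about 28 s.

**Checks that agreed:**
- The fingertips touched the flange top at z ≈ 0.1013 m, which puts plug_mid about 17.3 mm above the face, i.e. home.
- Wrist force read no more than about 7.5 N throughout, and the twist stayed near zero.
- The last wrist picture shows the plug upright and roughly 1 mm off the ring's centre, with the gripper clear. I did not measure its tilt separately.

**Checks that failed or disagreed:**
- The automatic circle fit of the seated flange failed: it locked onto the wrong edge and gave a centre about 7 mm off.
- The flange and hexagon pixel rows gave only rough heights. The seating height therefore rests on the touch tests, backed by the turn angle (home was expected after about 140°).
- I did not photograph the small plug or the socket again at the end; the arm never went near either at their height.

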